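# Reset the engraver's hand rest to the ball vise

## Robot

A 7-joint arm with a two-finger parallel gripper is mounted at the origin on the work surface. World frame = base frame: x ahead of the robot, y to its left, z up, the work surface at z = 0. Lengths are in m, angles in rad, forces in N, time in s.
With the tool pointing down it reaches from about 0.35 to 0.9 m from the base axis. Payload 19.9 kg.
Tool frame: the origin (TCP) lies midway between the tips of the shut fingers; the grasp point (between the pads) lies 19 mm behind it; z points along the fingers, y is the line along which they close (so a half turn about z gives the same grasp; the last joint's range is limited). The gripper opens to 94 mm and grips with 3 to 60 N. Pads are 16 mm wide; open, the fingers measure 119 mm over their backs; the gripper's body (75 mm by 177 mm) begins 78 mm behind the grasp point.
Start: joints at [1.3, 0.417, -0.01, 1.614, 0.005, 1.111, -0.053], TCP at [0.142, -0.609, 0.205] pointing down, gripper open.
Joint ranges: [-2.81, 2.81], [-0.39, 2.02], [-1.27, 1.25], [0.06, 2.57], [-1.19, 4.33], [0.19, 2], [-2.82, 2.82]. Speed limits (rad/s): [1.89, 1.89, 2.39, 2.39, 3.01, 3.01, 3.01].

## Interface

Orientations are given as a unit quaternion [x, y, z, w].
In Python, from station import manip gives the robot as it stands. The module is installed in compiled form; this text tells all that it offers.
- The arm moves only by the shell command python3 -m pendant 'ROWS' [FORCE]. ROWS is JSON, a list of rows, each a list of 3 entries, a list of its own where there are three numbers: the shift along the world's x, y, z in m, then the turn about the world's z in degrees, then the finger opening in m, from 0 to 0.094. A call has 1 to 12 rows; each row is the pose to reach, as a shift and turn from the pose commanded when the call began; what a row does not reach only later rows make up. A row lasts 1/12 s, in which the tool goes at most 41.7 mm and 7.16 degrees, less where a joint would pass 70% of its speed; a pose out of reach is approached as far as the arm can. A call with a gripper value outside its range is refused whole. The fingers move at their own pace and stop on an object; FORCE is the grip in N (left out, the last holds). Time passes only in rows, so rows that repeat a pose let the fingers close. It gives the time, the measured TCP pose, the force, the opening and the grip force at its end, in the units of the state.
- manip.get_state(): the state, without advancing time (a new reading comes with each control period).
- manip.get_image(name): name is "side" or "top" or "wrist"; returns a dict with "frame" (480x640x3 uint8, red, green, blue), "depth" (480x640 float32, m along the optical axis (not along the pixel's ray), 0 where there is no reading), "fx", "fy", "cx", "cy" (pixels), "xyz" and "orientation" of the camera in the world; the wrist camera has in their place "mount" (4x4, takes a point from camera to tool coordinates, whose origin is the TCP and whose axes are the flange's). Camera axes: x right, y down, z forward; pixel columns grow to the right and rows downward; lengths in m; the calibration is good to about 2 mm. A picture is of the moment at which its call begins: read the wrist's pose just before it.
- manip.finish_job(): hands the job in; it is judged then, once.
Trained networks look in the newest picture that a camera, given by its name, has taken for a name from the list of things; names that differ only in an ending like _2 or _b are one class to them, and where a whole thing is asked for, a point or a joint stands for the part that bears it (a point fixed in the world has none). Each returns a list of dicts, best first, with "score" (0 to 1); they miss things now and then, are a little off and sometimes report something else, mostly with a low value. They report only what shows in the picture. A call takes as long as a camera call.
- manip.recognise(camera, target): "position" ([x, y, z] in m, in world coordinates, good to about 4 mm: the middle of the surface that is visible of it).
- manip.silhouettes(camera, target): "mask" (480x640 bool, what is visible of it).
- manip.spot_point(camera, target): "position" ([x, y, z] in m, in world coordinates, good to about 4 mm: a listed point, or the origin of a listed thing).
The state is a dict: "t": time; "joint_pos": joint angles; "qd": joint speeds; "tau": joint torques, N m; "ee_pos": TCP position; "ee_rot": TCP orientation; "wrist_force": force on the tool from outside, world axes, zero at the start; "moment": the same for the moment, N m; "width": opening from 0.0 (shut) to 1.0 (fully open); "grip_force": force on a finger pad.
Only numpy, scipy, OpenCV 4.12 (cv2) and the standard library are available. Lean on these libraries where they do the work, as an engineer would, in place of code of your own. Each camera call takes 0.05 s, during which the arm holds its last target. There are 200 camera calls.

## Task

The sliding hand rest is locked in the wrong place for the work. Squeeze its release lever against the fixed grip, keep it squeezed while you slide the carriage along its rail until the rest stands opposite the round steel ball vise, then let the lever go so that its locking pin drops fully into the slot there; the slots must be found by feel. Do not ram or drag the pin hard against the locking bar, and leave the vise, jar, tin and brush alone.

Things in the scene. Friction and masses are not known exactly. Their poses are not given: they have to be found in the camera images.
- base: Fixed dark steel base plate, 133 x 344 x 10 mm; origin under the plate, x across the rail (away from the robot), y along the rail, z up. It carries an aluminium guide rail along y and, beyond the rail, an upright steel locking bar parallel to it
- bar_mid (a point): Middle of the locking bar's face on the lever's side: 34 mm beyond the base origin in x, y = 0, 56 mm above the bench; axes as the base. Four upright slots, 10 mm wide, open to the lever and above. The pin starts in the one at base y = -50 mm. The others are each in a bolted steel plate 57 mm wide at about y = -100, 0, +100 mm, but up to 11 mm off that along y, either way. Flat face between
- carriage (a joint): Position of the sliding carriage along base +y, m: 0 at the start slot, so its y in the base frame = value - 0.050; range -0.075 to 0.175. About 2 N friction plus drag of 6 N per m/s. It carries the fixed grip, the lever and the rubber hand rest
- lever (a joint): Angle of the release lever, rad: 0 = let go, pin fully home in a slot; 0.22 = fully squeezed (stop). The pin rides on the bar's face at about 0.175, clears it above 0.185. A spring returns it: squeezing takes about 3 N at first, 6 N at the end. Let go off a slot it stays near 0.175, the pin pressing on the bar with 12 to 15 N; the carriage then takes 4 to 7 N to slide and the pin drops in over a slot
- grip_mid (a point): Midway between the outer faces of fixed grip and released lever, at the height to squeeze, 105 mm above the bench; fixed to the carriage, axes as the base. Fixed grip: black upright plate, 32 mm wide in y, 12 thick, outer face 22 mm from here in -x, top 19 mm above. Over both: 44 mm released, about 28 with the pin on the bar's face, 24 fully squeezed (more lower down). The rest's arms pass 35 mm below, 20 to 30 mm aside in y
- lever_pad (a point): On the lever's outer (far, +x) face at the height to squeeze, 105 mm above the bench; moves with the lever. Steel plate 32 mm wide in y, 8 thick, upright when released, top 20 mm above here, hinged along y 89 mm below; squeezed, its top tilts towards the fixed grip (-x). The fixed grip itself does not give in x
- rest_mid (a point): Top middle of the rubber hand rest, a bar 90 mm long in y and 16 mm square, 77 mm above the bench beyond the locking bar; axes as the base. Part of the carriage, at the same y as pin and lever, 82 mm beyond grip_mid in x
- pin: Flat-ended steel locking pin (tongue), 8 mm wide in y, 20 mm high, on the lever's far side, 56 mm above the bench; origin at its middle, its end 4 mm beyond in x. Each slot is 2 mm wider than it. It must not be pushed or dragged against the bar or a slot's side with 30 N or more
- vise: Round steel ball vise on a black rubber ring, 76 mm across, 84 mm high, a small brass workpiece between its jaws up to 94 mm; fixed. Origin under its centre. It stands 165 mm beyond the base origin in x at base y = -100, 0 or +100 mm: the rest must go to the slot opposite it
- jar: Loose glass jar with a steel lid, 58 mm across, 85 mm high; origin under its centre. Leave alone
- tin: Loose aluminium tin with a paper label, 62 mm across, 60 mm high; origin under its centre. Leave alone
- brush: Loose flat brush with a blue handle, 185 mm long, 40 mm wide, 16 mm high, lying between robot and base; origin under it, in the metal ferrule. Leave alone

How it is judged:
On the way, in this order (a step that is already met when the one before it is completed fails the run):
1. the lever is squeezed and the pin is out of its slot before the carriage moves on (value of joint lever above 0.17 rad and distance of rest_mid from where it was at the start of the episode below 0.015 m), for 0.1 s.
2. the carriage has come opposite the vise with the pin still drawn (value of joint lever above 0.12 rad and y of vise in the frame of rest_mid between -0.025 and 0.025 m), for 0.05 s.
At the end, for the whole second after the job is handed in: The lever is let go and home (angle under 0.04 rad: the pin is in a slot), the hand rest stands opposite the ball vise (within 15 mm along the rail), and the carriage is at rest (value of joint lever below 0.04 rad and y of vise in the frame of rest_mid between -0.015 and 0.015 m and velocity of joint carriage between -0.01 and 0.01 m/s); the robot touches nothing.
It fails at once if the locking pin is rammed or dragged with more than 30 N (contact force between pin and anything else above 30 N).
It fails at once if the jar is moved (distance of jar from where it was at the start of the episode above 0.015 m).
It fails at once if the tin is moved (distance of tin from where it was at the start of the episode above 0.015 m).
It fails at once if the brush is moved (distance of brush from where it was at the start of the episode above 0.02 m).
It fails at once if the vise is struck (contact force between vise and anything else above 5 N).
It also fails if it takes over 45 s, if anything falls off the work surface, if the arm or the gripper's body presses on something with over 40 N, if the wrist force passes 120 N, or if a joint passes its speed limit or range.

## Working session

There is one attempt and no reset: what is moved stays moved. The work goes in short steps, Python scripts to look and compute and a shell command to move; the robot and the scene stay as the last step left them, time stands still between calls to the robot, and variables do not carry over. Pictures are saved under pics/ and viewed, at most 10 in all, crops included, and the job is handed in when it is done.

```bash
mkdir -p pics
python3 - <<'E'
from station import manip
import cv2, numpy as np
s=manip.get_state(); print({k:np.round(s[k],3) for k in s})
for c in ("side","top"):
    im=manip.get_image(c); cv2.imwrite(f"pics/{c}1.png",im["frame"][:,:,::-1])
    for t in ("grip_mid","lever_pad","rest_mid","bar_mid","base","vise","jar","tin","brush","pin"):
        for r in manip.spot_point(c,t)[:2]: print(c,t,np.round(r["position"],3),round(r["score"],2))
E
```

```text
{'t': np.float64(0.0), 'joint_pos': array([ 1.3  ,  0.418, -0.01 ,  1.614,  0.005,  1.111, -0.053]), 'qd': array([-0.001,  0.   , -0.   ,  0.002, -0.   , -0.001,  0.001]), 'tau': array([ 0.0000e+00, -8.5124e+01,  6.3900e-01, -4.2598e+01, -4.9000e-02,
        1.9000e-02,  0.0000e+00]), 'ee_pos': array([ 0.142, -0.608,  0.205]), 'ee_rot': array([ 0.993,  0.115, -0.   , -0.001]), 'wrist_force': array([-0.197, -0.054, -0.339]), 'moment': array([-0.007,  0.001,  0.022]), 'grip_force': np.float64(0.0), 'width': np.float64(1.003)}
side grip_mid [ 0.501 -0.131  0.106] 0.71
side lever_pad [ 0.525 -0.122  0.107] 0.67
side rest_mid [ 0.587 -0.122  0.076] 0.87
side bar_mid [ 0.526 -0.078  0.054] 0.66
side base [ 0.493 -0.077  0.002] 0.65
side vise [ 0.659 -0.062  0.001] 0.66
side vise [ 0.492 -0.081  0.002] 0.31
side jar [ 0.664 -0.163 -0.002] 0.75
side tin [ 0.643  0.041 -0.001] 0.86
side tin [ 0.491 -0.078  0.   ] 0.57
side brush [ 0.339 -0.04   0.002] 0.63
side pin [ 0.534 -0.127  0.052] 0.49
top grip_mid [ 0.5   -0.131  0.102] 0.62
top lever_pad [ 0.524 -0.123  0.106] 0.7
top rest_mid [ 0.582 -0.119  0.073] 0.62
top bar_mid [ 0.528 -0.071  0.056] 0.94
top bar_mid [ 0.67  -0.166 -0.   ] 0.51
top base [ 0.49  -0.077 -0.   ] 0.62
top vise [ 0.66  -0.066 -0.002] 0.95
top jar [ 0.669 -0.162  0.003] 0.92
top tin [0.648 0.033 0.   ] 0.88
top brush [ 0.336 -0.034 -0.004] 0.92
top pin [ 0.581 -0.119  0.08 ] 0.6
top pin [ 0.534 -0.123  0.055] 0.37
```

View pics/top1.png

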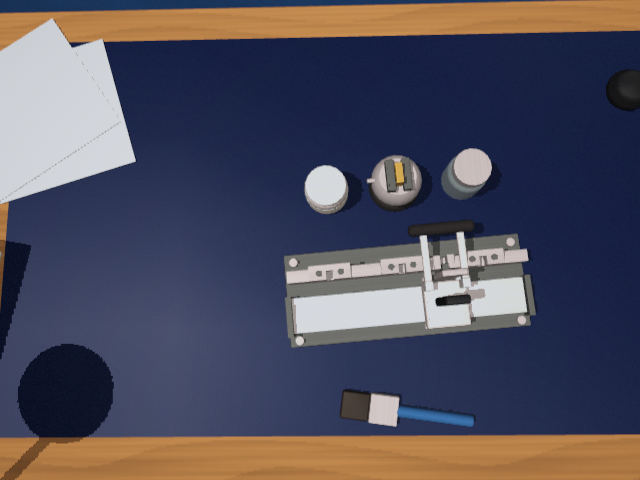

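View pics/side1.png

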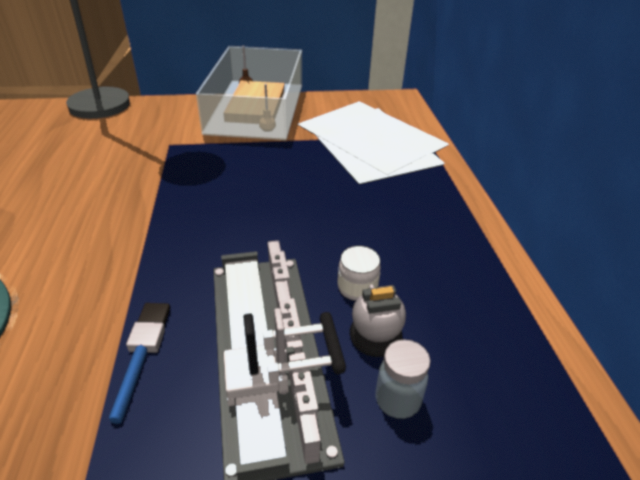

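The top view shows the vise at about (397,182), midway along the base and opposite the middle plate at about (402,265). The rail is yawed roughly +5°, so the target is the slot near base y = 0, about +50 mm of travel. The side view agrees. I'm moving above the grip now.

```bash
python3 -m pendant '[[[0.02,0.03,0.01],5,0.08],[[0.045,0.06,0.02],11,0.08],[[0.07,0.095,0.03],17,0.08],[[0.095,0.13,0.04],24,0.08],[[0.12,0.165,0.05],31,0.08],[[0.145,0.2,0.05],38,0.08],[[0.17,0.235,0.05],45,0.08],[[0.195,0.27,0.05],52,0.08],[[0.22,0.305,0.05],59,0.08],[[0.245,0.335,0.05],66,0.08],[[0.265,0.365,0.05],72,0.08],[[0.285,0.39,0.05],77,0.08]]' 15
python3 -m pendant '[[[0.02,0.03,0],2,0.08],[[0.04,0.055,0],4,0.08],[[0.055,0.075,0],5,0.08],[[0.062,0.09,0],5,0.08],[[0.062,0.09,0],5,0.08],[[0.062,0.09,0],5,0.08]]'
python3 - <<'E'
from station import manip
import cv2, numpy as np
from scipy.spatial.transform import Rotation as R
s=manip.get_state(); print({k:np.round(s[k],3) for k in ("t","joint_pos","ee_pos","ee_rot","wrist_force","width")}, R.from_quat(s["ee_rot"]).as_euler("xyz",degrees=True))
im=manip.get_image("wrist"); cv2.imwrite("pics/wrist1.png",im["frame"][:,:,::-1])
for t in ("grip_mid","lever_pad","rest_mid","bar_mid","base","vise","pin"):
    for r in manip.spot_point("wrist",t)[:2]: print(t,np.round(r["position"],3),round(r["score"],2))
top=manip.get_image("top")
m=manip.silhouettes("top","rest_mid"); 
for t in ("base","rest_mid"):
    m=manip.silhouettes("top",t)
    if m:
        print(t,m[0]["score"],m[0]["mask"].sum(),cv2.minAreaRect(np.argwhere(m[0]["mask"])[:,::-1].astype(np.float32)))
print(top["xyz"],R.from_quat(top["orientation"]).as_matrix().round(3).tolist())
E
```

```text
t: 2.1
ee_pos: [0.4284, -0.2161, 0.2558]
ee_rot: [0.704, 0.71, 0.0, 0.0]
wrist_force: [1.1, 0.8, 0.2]
width: 0.853
grip_force: 0.0
t: 2.6
ee_pos: [0.4895, -0.128, 0.2554]
ee_rot: [0.674, 0.739, -0.0, -0.0]
wrist_force: [0.3, -0.1, -0.3]
width: 0.849
grip_force: 0.0
{'t': np.float64(2.6), 'joint_pos': array([ 0.704,  0.194, -0.576,  1.829,  0.115,  1.153,  0.182]), 'ee_pos': array([ 0.49 , -0.128,  0.255]), 'ee_rot': array([ 0.674,  0.739, -0.   , -0.   ]), 'wrist_force': array([ 0.29 , -0.104, -0.252]), 'width': np.float64(0.849)} [-1.79993046e+02 -5.56523860e-03  9.52529188e+01]
grip_mid [ 0.504 -0.129  0.106] 0.82
lever_pad [ 0.52  -0.125  0.103] 0.68
rest_mid [ 0.587 -0.121  0.075] 0.74
bar_mid [ 0.528 -0.074  0.058] 0.96
base [ 0.494 -0.078  0.002] 0.77
vise [ 0.654 -0.067  0.007] 0.57
pin [ 0.532 -0.126  0.055] 0.39
base 0.9 18014 ((391.21026611328125, 282.6746826171875), (111.69805145263672, 216.49900817871094), 84.21275329589844)
rest_mid 0.71 4126 ((440.94696044921875, 274.70355224609375), (105.69869995117188, 60.1996955871582), 86.18592071533203)
[0.47214542 0.01232851 0.80595259] [[-0.01, -0.989, 0.149], [-1.0, 0.013, 0.021], [-0.023, -0.149, -0.989]]
```

View pics/wrist1.png

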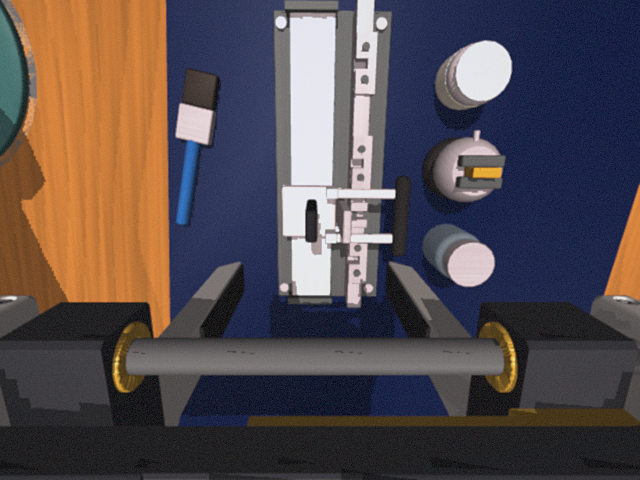

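The wrist view shows the black fixed grip at about (311,220), the rest at (402,215) and the middle plate starting at about (362,137). The rail is upright in the picture, so the yaw is right. Next I'll get the top edges of grip and lever from depth.

```bash
cat > look.py <<'E'
from station import manip
import numpy as np
from scipy.spatial.transform import Rotation as R
def cloud(c):
    s=manip.get_state(); im=manip.get_image(c); d=im["depth"]
    v,u=np.mgrid[:480,:640]
    P=np.stack([(u-im["cx"])/im["fx"]*d,(v-im["cy"])/im["fy"]*d,d],-1)
    if c=="wrist":
        M=np.array(im["mount"]); T=R.from_quat(s["ee_rot"]).as_matrix()
        P=(P@M[:3,:3].T+M[:3,3])@T.T+s["ee_pos"]
    else: P=P@R.from_quat(im["orientation"]).as_matrix().T+im["xyz"]
    P[d<=0]=np.nan
    return P,im["frame"]
def inb(P,a=5.2,o=(0.4925,-0.077)):   # to base axes about base origin
    a=np.radians(a); d=P[...,:2]-o
    return np.stack([d@[np.cos(a),np.sin(a)],d@[-np.sin(a),np.cos(a)],P[...,2]],-1)
E
python3 - <<'E'
from look import *
for c in("wrist","top"):
    P,f=cloud(c); B=inb(P)
    q=lambda m:np.nanpercentile(B[m],[2,50,98],axis=0).round(4).tolist()+[m.sum()]
    near=(abs(B[...,0])<.06)&(abs(B[...,1]+.05)<.03)
    dark=f.max(-1)<70
    print(c,"grip",q(near&(B[...,2]>.113)&(B[...,2]<.14)&dark),"\n lever",q(near&(B[...,2]>.113)&(B[...,2]<.14)&~dark))
    print(" rest",q((abs(B[...,0]-.09)<.04)&(B[...,2]>.07)&(B[...,2]<.085)&dark&(abs(B[...,1]+.05)<.06)))
    m=(abs(B[...,0]-.165)<.05)&(B[...,2]>.05)&(abs(B[...,1])<.05); print(" vise",q(m))
    # bar tops: y profile of max height/width
    m=(B[...,0]>.02)&(B[...,0]<.062)&(B[...,2]>.05)&(B[...,2]<.085)
    for y in np.arange(-.16,.16,.005):
        k=m&(abs(B[...,1]-y)<.0025)
        if k.sum()>3: print(round(y,3),np.nanpercentile(B[k][:,0],[3,97]).round(3),np.nanmedian(B[k][:,2]).round(3),k.sum(),end="; ")
    print()
E
```

```text
wrist grip [[-0.0154, -0.0644, 0.1184], [-0.0106, -0.0489, 0.1247], [-0.0059, -0.0349, 0.1262], np.int64(354)] 
 lever [[-0.0164, -0.0657, 0.1142], [0.0217, -0.0503, 0.1252], [0.027, -0.0352, 0.1272], np.int64(394)]
 rest [[0.0794, -0.0921, 0.0713], [0.0858, -0.049, 0.0769], [0.0942, -0.0088, 0.0791], np.int64(1162)]
 vise [[0.1311, -0.0319, 0.0526], [0.1543, 0.0005, 0.0722], [0.1842, 0.0314, 0.0955], np.int64(3472)]
-0.16 [0.033 0.048] 0.058 54; -0.155 [0.033 0.048] 0.058 54; -0.15 [0.033 0.048] 0.058 52; -0.145 [0.033 0.049] 0.058 56; -0.14 [0.033 0.048] 0.058 55; -0.135 [0.033 0.048] 0.058 31; -0.13 [0.033 0.052] 0.063 76; -0.125 [0.033 0.052] 0.063 64; -0.12 [0.033 0.052] 0.063 75; -0.115 [0.033 0.052] 0.063 77; -0.11 [0.033 0.052] 0.062 104; -0.105 [0.045 0.053] 0.063 34; -0.1 [0.034 0.052] 0.063 48; -0.095 [0.033 0.052] 0.063 73; -0.09 [0.033 0.053] 0.063 74; -0.085 [0.033 0.053] 0.063 78; -0.08 [0.021 0.061] 0.071 84; -0.075 [0.021 0.061] 0.071 129; -0.07 [0.022 0.06 ] 0.068 103; -0.065 [0.035 0.051] 0.063 42; -0.06 [0.035 0.051] 0.063 71; -0.055 [0.035 0.05 ] 0.062 46; -0.05 
[... 2583 characters left out ...]
0.034 0.049] 0.057 44; 0.045 [0.034 0.049] 0.057 43; 0.05 [0.035 0.05 ] 0.057 42; 0.055 [0.034 0.049] 0.057 45; 0.06 [0.035 0.05 ] 0.058 42; 0.065 [0.035 0.05 ] 0.057 44; 0.07 [0.034 0.049] 0.057 43; 0.075 [0.035 0.052] 0.058 45; 0.08 [0.035 0.054] 0.062 55; 0.085 [0.035 0.054] 0.062 57; 0.09 [0.035 0.054] 0.063 55; 0.095 [0.035 0.054] 0.062 56; 0.1 [0.035 0.054] 0.062 44; 0.105 [0.047 0.054] 0.063 21; 0.11 [0.035 0.054] 0.062 42; 0.115 [0.035 0.054] 0.062 58; 0.12 [0.035 0.054] 0.063 53; 0.125 [0.035 0.054] 0.062 59; 0.13 [0.035 0.054] 0.062 56; 0.135 [0.035 0.052] 0.058 45; 0.14 [0.035 0.05 ] 0.057 43; 0.145 [0.035 0.05 ] 0.057 45; 0.15 [0.035 0.051] 0.057 44; 0.155 [0.035 0.05 ] 0.057 45;
```

The depth data put the middle slot at base y ≈ +6 mm, so about +56 mm of travel. The grip's outer face is at base x ≈ −16.5 mm. I'm descending with the tool centred for the fully squeezed state.

```bash
python3 -m pendant '[[[0.002,0.001,-0.02],0,0.08],[[0.002,0.001,-0.045],0,0.08],[[0.002,0.001,-0.07],0,0.08],[[0.002,0.001,-0.095],0,0.08],[[0.002,0.001,-0.12],0,0.08],[[0.002,0.001,-0.14],0,0.08],[[0.002,0.001,-0.155],0,0.08],[[0.002,0.001,-0.165],0,0.08],[[0.002,0.001,-0.169],0,0.08],[[0.002,0.001,-0.169],0,0.08]]' 15
python3 -m pendant '[[[0,0,0],0,0.07],[[0,0,0],0,0.065],[[0,0,0],0,0.06],[[0,0,0],0,0.055],[[0,0,0],0,0.05]]' 15
```

```text
t: 4.13
ee_pos: [0.4912, -0.1274, 0.086]
ee_rot: [0.674, 0.738, -0.0, -0.0]
wrist_force: [0.2, -0.1, 0.1]
width: 0.852
grip_force: 0.0
t: 4.55
ee_pos: [0.4925, -0.1276, 0.0873]
ee_rot: [0.674, 0.738, 0.001, 0.001]
wrist_force: [4.6, 1.0, 3.5]
width: 0.549
grip_force: 2.6
```

```bash
python3 -m pendant '[[[0,0,0],0,0.045],[[0,0,0],0,0.04],[[0,0,0],0,0.036],[[0,0,0],0,0.033],[[0,0,0],0,0.03],[[0,0,0],0,0.03]]' 15
```

```text
t: 5.05
ee_pos: [0.4926, -0.1275, 0.0868]
ee_rot: [0.674, 0.738, 0.001, 0.001]
wrist_force: [9.5, 0.5, -4.7]
width: 0.325
grip_force: 4.3
```

```bash
python3 -m pendant '[[[0,0,0],0,0.026],[[0,0,0],0,0.022],[[0,0,0],0,0.015],[[0,0,0],0,0.015],[[0,0,0],0,0.015]]' 15
python3 - <<'E'
from look import *
P,f=cloud("top"); B=inb(P)
import cv2; cv2.imwrite("pics/top2.png",cv2.resize(f[180:340,360:560,::-1],None,fx=3.5,fy=3.5))
P,f=cloud("wrist"); B=inb(P); cv2.imwrite("pics/wrist2.png",f[:,:,::-1])
E
```

```text
t: 5.47
ee_pos: [0.4935, -0.1274, 0.0871]
ee_rot: [0.674, 0.738, 0.001, 0.002]
wrist_force: [14.8, 1.0, -6.5]
width: 0.292
grip_force: 14.1
```

View pics/wrist2.png

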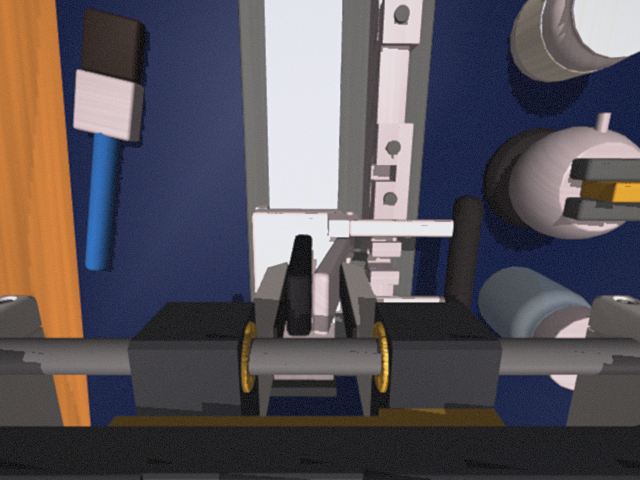

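```bash
python3 -m pendant '[[[0.001,0,0],0,0.015],[[0.001,0,0],0,0.015],[[0.002,0,0],0,0.015],[[0.002,0,0],0,0.015]]' 15
```

```text
t: 5.9
ee_pos: [0.4937, -0.1275, 0.0869]
ee_rot: [0.675, 0.738, 0.0, 0.0]
wrist_force: [0.3, 0.8, 8.6]
width: 0.296
grip_force: 15.0
```

The wrist view shows the lever tilted against the fixed grip, and the target slot at about (382,172) in the middle plate. Forces are balanced now, so I'll slide along the rail.

```bash
python3 -m pendant '[[[0,0.002,0],0,0.015],[[-0.0004,0.005,0],0,0.015],[[-0.0009,0.01,0],0,0.015],[[-0.0013,0.015,0],0,0.015],[[-0.0017,0.02,0],0,0.015],[[-0.0022,0.025,0],0,0.015],[[-0.0026,0.03,0],0,0.015],[[-0.0030,0.035,0],0,0.015],[[-0.0034,0.04,0],0,0.015],[[-0.0038,0.044,0],0,0.015],[[-0.0040,0.047,0],0,0.015],[[-0.0040,0.047,0],0,0.015]]' 15
python3 - <<'E'
from look import *
import cv2
P,f=cloud("wrist"); B=inb(P,4.9); cv2.imwrite("pics/wrist3.png",f[:,:,::-1])
s=manip.get_state(); print(inb(s["ee_pos"],4.9).round(4),s["wrist_force"].round(1),s["width"])
dark=f.max(-1)<70
m=(abs(B[...,0]-.09)<.02)&(B[...,2]>.07)&(B[...,2]<.085)&dark
print(np.nanpercentile(B[m],[1,50,99],axis=0).round(4),m.sum())
m=(B[...,0]>.034)&(B[...,0]<.044)&(B[...,2]>.052)&(B[...,2]<.068)
h,e=np.histogram(B[m][:,1],np.arange(-.03,.045,.001)); print(list(zip((e[:-1]*1000).round().astype(int).tolist(),h.tolist())))
for t in("rest_mid","vise","pin"): print(t,[(inb(np.array(r["position"]),4.9).round(4),round(r["score"],2)) for r in manip.spot_point("wrist",t)[:1]])
E
```

```text
t: 6.9
ee_pos: [0.4897, -0.0801, 0.0869]
ee_rot: [0.674, 0.738, 0.0, 0.0]
wrist_force: [0.2, 1.7, 7.5]
width: 0.291
grip_force: 14.9
[-0.003  -0.003   0.0869] [2.1 1.9 8.2] 0.29053128984508814
[[ 0.0793 -0.0234  0.0704]
 [ 0.085   0.0102  0.0768]
 [ 0.0936  0.0404  0.079 ]] 2947
[(-30, 0), (-29, 0), (-28, 7), (-27, 11), (-26, 15), (-25, 8), (-24, 7), (-23, 10), (-22, 19), (-21, 20), (-20, 23), (-19, 20), (-18, 26), (-17, 22), (-16, 26), (-15, 20), (-14, 18), (-13, 14), (-12, 27), (-11, 23), (-10, 21), (-9, 25), (-8, 25), (-7, 28), (-6, 31), (-5, 29), (-4, 20), (-3, 29), (-2, 20), (-1, 24), (0, 28), (1, 81), (2, 0), (3, 0), (4, 0), (5, 0), (6, 0), (7, 0), (8, 0), (9, 0), (10, 0), (11, 15), (12, 27), (13, 21), (14, 26), (15, 3), (16, 0), (17, 0), (18, 0), (19, 0), (20, 0), (21, 0), (22, 0), (23, 0), (24, 0), (25, 17), (26, 25), (27, 25), (28, 31), (29, 21), (30, 28), (31, 30), (32, 20), (33, 31), (34, 49), (35, 22), (36, 26), (37, 24), (38, 25), (39, 32), (40, 20), (41, 30), (42, 28), (43, 21)]
rest_mid [(array([ 0.0889, -0.005 ,  0.0767]), 0.71)]
vise [(array([ 0.1621, -0.0024,  0.0039]), 0.82)]
pin [(array([ 0.0257, -0.0015,  0.0588]), 0.7)]
```

Slot edges are at base y +2 and +11 mm, so the middle is about +6.5. The carriage is at about −2.7, so I'll go 9 mm further and ease the lever out while watching width and force.

```bash
python3 -m pendant '[[[-0.0002,0.003,0],0,0.015],[[-0.0005,0.006,0],0,0.015],[[-0.0007,0.008,0],0,0.015],[[-0.0008,0.009,0],0,0.015],[[-0.0008,0.009,0],0,0.015],[[-0.0008,0.009,0],0,0.015]]' 15
python3 -m pendant '[[[0,0,0],0,0.029],[[0,0,0],0,0.030],[[0,0,0],0,0.032],[[0,0,0],0,0.034],[[0,0,0],0,0.036],[[0,0,0],0,0.038],[[0,0,0],0,0.038]]'
```

```text
t: 7.6
ee_pos: [0.489, -0.0715, 0.0869]
ee_rot: [0.675, 0.738, 0.0, 0.0]
wrist_force: [1.1, 1.5, 7.3]
width: 0.294
grip_force: 14.9
t: 8.18
ee_pos: [0.4897, -0.0715, 0.0871]
ee_rot: [0.674, 0.738, 0.001, 0.001]
wrist_force: [4.9, 0.2, 5.2]
width: 0.403
grip_force: 3.0
```

```bash
python3 -m pendant '[[[0,0,0],0,0.042],[[0,0,0],0,0.046],[[0,0,0],0,0.05],[[0,0,0],0,0.055],[[0,0,0],0,0.06],[[0,0,0],0,0.065],[[0,0,0],0,0.07],[[0,0,0],0,0.08],[[0,0,0],0,0.08],[[0,0,0],0,0.08]]'
python3 - <<'E'
from look import *
import cv2
P,f=cloud("wrist"); B=inb(P,4.9); cv2.imwrite("pics/wrist4.png",f[:,:,::-1])
s=manip.get_state(); print(inb(s["ee_pos"],4.9).round(4),s["wrist_force"].round(1),s["width"])
E
```

```text
t: 9.02
ee_pos: [0.4881, -0.0716, 0.0862]
ee_rot: [0.675, 0.738, -0.0, -0.0]
wrist_force: [-0.0, -0.7, 0.6]
width: 0.848
grip_force: 0.0
[-0.0038  0.0058  0.0863] [0.4 0.3 0.5] 0.8503714433150257
```

View pics/wrist4.png

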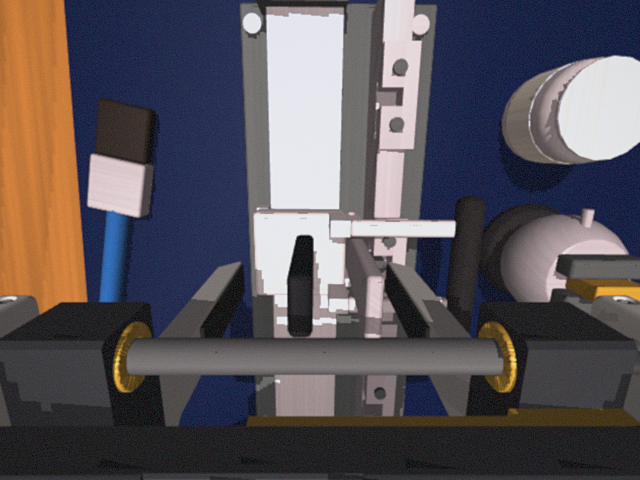

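The wrist view shows the lever (about 367,270) back upright, well away from the grip (300,285), with the fingers clear on both sides. I'll retreat straight up and measure whether the lever is fully home.

```bash
python3 -m pendant '[[[0,0,0.01],0,0.08],[[0,0,0.03],0,0.08],[[0,0,0.055],0,0.08],[[0,0,0.085],0,0.08],[[0,0,0.115],0,0.08],[[0,0,0.14],0,0.08],[[0,0,0.16],0,0.08],[[0,0,0.17],0,0.08],[[0,0,0.17],0,0.08],[[0,0,0.17],0,0.08]]'
python3 - <<'E'
from look import *
import cv2
P,f=cloud("wrist"); B=inb(P,4.9); dark=f.max(-1)<70
q=lambda m:(np.nanpercentile(B[m],[2,50,98],axis=0)*1000).round(1).tolist()+[int(m.sum())]
near=(abs(B[...,0])<.06)&(abs(B[...,1]-.0065)<.03)&(B[...,2]>.113)&(B[...,2]<.14)
print("grip",q(near&dark),"\nlever",q(near&~dark&(B[...,0]>.002)))
print("rest",q((abs(B[...,0]-.09)<.02)&(B[...,2]>.07)&(B[...,2]<.085)&dark))
for c in("wrist","top"):
    if c=="top": manip.get_image(c)
    for t in("rest_mid","vise","pin","lever_pad"): print(c,t,[(inb(np.array(r["position"]),4.9).round(4).tolist(),round(r["score"],2)) for r in manip.spot_point(c,t)[:1]])
s=manip.get_state(); print(s["t"],s["wrist_force"].round(1))
E
```

```text
t: 9.9
ee_pos: [0.4883, -0.0716, 0.2561]
ee_rot: [0.675, 0.738, -0.0, 0.0]
wrist_force: [0.9, 0.2, -0.1]
width: 0.851
grip_force: 0.0
grip [[-15.0, -8.0, 115.6], [-10.3, 7.4, 124.6], [-5.5, 21.2, 126.1], 359] 
lever [[19.8, -9.5, 114.1], [23.4, 6.4, 125.5], [27.6, 21.1, 127.1], 313]
rest [[79.8, -35.5, 71.3], [86.2, 7.7, 76.9], [94.8, 47.5, 78.9], 1146]
wrist rest_mid [([0.0871, 0.0054, 0.0766], 0.57)]
wrist vise [([0.1615, 0.0011, 0.0024], 0.79)]
wrist pin [([0.0347, 0.005, 0.056], 0.37)]
wrist lever_pad [([0.0264, 0.0079, 0.1041], 0.87)]
top rest_mid [([0.0859, 0.007, 0.0778], 0.75)]
top vise [([0.0885, 0.0065, 0.0756], 0.48)]
top pin []
top lever_pad []
10.4 [ 0.5 -0.6 -0.1]
```

The lever is back at its released position (outer face 27.6 mm now, 27 mm at the start). The rest is about 6 mm off the vise along the rail, within the 15 mm limit, so I'm handing in.

```bash
python3 -c "from station import manip; print(manip.finish_job())"
```

```text
the job is handed in; nothing more can be done
None
```

The job is handed in; no verdict came back. The rest stands about 6 mm along the rail from the ball vise (limit 15 mm), the lever measured fully home in the slot there, and the arm was clear of everything at about 10 s.

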